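# Load the guest-sticker stand and lift it level off the bar counter

## Robot

A 7-joint arm with a two-finger parallel gripper is mounted at the origin on the work surface. World frame = base frame: x ahead of the robot, y to its left, z up, the work surface at z = 0. Lengths are in mm, angles in rad, forces in N, time in s.
With the tool pointing down it reaches from about 425 to 875 mm from the base axis. Payload 4.7 kg.
Tool frame: the origin (TCP) lies midway between the tips of the shut fingers; the grasp point (between the pads) lies 19 mm behind it (robot.pinch_z is the distance from the TCP to the grasp point, in mm); z points along the fingers, y is the line along which they close (so a half turn about z gives the same grasp; the last joint's range is limited). The gripper opens to 85 mm and grips with 20 to 120 N. Pads are 22 mm wide; open, the fingers measure 114 mm over their backs; the gripper's body (76 mm by 85 mm) begins 54 mm behind the grasp point. The pads swing forward as they close: fully open they stand 13 mm farther back than shut.
Start: joints at [-1.125, 0.321, -0.07, 1.45, 0.023, 1.371, -0.057], TCP at [272.057, 590.347, 231.349] pointing down, gripper open.
Joint ranges: [-2.86, 2.86], [-0.3, 2.09], [-1.38, 1.24], [0.06, 2.45], [-1.56, 4.7], [0.09, 2.05], [-2.69, 2.69]. Speed limits (rad/s): [2.57, 2.57, 3.14, 3.14, 3.14, 3.14, 3.14].

## Interface

Orientations are given as a rotation vector (axis times angle).
In Python, from station import robot gives the robot as it stands.
- The arm moves only by the tool apply_moves, never from a script. Its arguments are lists of equal length, an entry for each row: "hand": the closure, from 0 (fully open) to 1 (shut); "travel": the shift along the tool's x, y, z in cm, a list of three; "turn": the turn about the tool's z in degrees. A call has exactly 5 rows; each row shifts and turns the commanded pose from where the row before left it, along the tool's axes as they then stand; what a row does not reach is not made up. A row lasts 1/12 s, in which the tool goes at most 41.7 mm and 7.16 degrees, less where a joint would pass 70% of its speed; a pose out of reach is approached as far as the arm can. A call is refused whole if a number of a shift passes 4.17 or a number of a turn 7.16, either way. A call with a gripper value outside its range is refused whole. The fingers move at their own pace and stop on an object; "squeeze" is the grip in N (left out, the last holds). Time passes only in rows, so rows that do not move let the fingers close, or fill a call up. It gives the time, the measured TCP pose, the force, the opening and the grip force at its end, in the units of the state.
- robot.get_obs(): the state, without advancing time (a new reading comes with each control period).
- robot.snapshot(name): name is "scene" or "top" or "wrist"; returns the picture (420x560x3 uint8, red, green, blue); there is no depth.
- robot.camera_model(name): a dict with "intrinsics" (3x3 intrinsics, pixels), "pose" (4x4, takes a point from camera to world coordinates); the wrist camera has in their place "T_tool_cam" (4x4, takes a point from camera to tool coordinates, whose origin is the TCP and whose axes are the flange's). Camera axes: x right, y down, z forward; pixel columns grow to the right and rows downward; lengths in mm; the calibration is good to about 2 mm. A picture is of the moment at which its call begins: read the wrist's pose just before it. camera_model takes no time and is no camera call.
- robot.job_done(): hands the job in; it is judged then, once.
Trained networks look in the newest picture that a camera, given by its name, has taken for a name from the list of things; names that differ only in an ending like _2 or _b are one class to them, and where a whole thing is asked for, a point or a joint stands for the part that bears it (a point fixed in the world has none). Each returns a list of dicts, best first, with "confidence" (0 to 1); they miss things now and then, are a little off and sometimes report something else, mostly with a low value. They report only what shows in the picture. A call takes as long as a camera call.
- robot.regions_of(camera, query): "mask" (420x560 bool, what is visible of it) and "extent" ([left, top, right, bottom] in pixels, round what is visible of it).
The state is a dict: "time_s": time; "q": joint angles; "qvel": joint speeds; "joint_efforts": joint torques, N m; "ee_pos": TCP position; "orientation": TCP orientation; "ft_force": force on the tool from outside, world axes, zero at the start; "moment": the same for the moment, N m; "opening": finger opening in mm; "finger_force": force on a finger pad.
Only numpy, scipy, OpenCV 4.12 (cv2) and the standard library are available. Lean on these libraries where they do the work, as an engineer would, in place of code of your own. Each camera call takes 0.05 s, during which the arm holds its last target. There are 200 camera calls.

## Task

Put the orange roll of guest stickers upright over the spindle of the dark wooden stand, all the way down onto its base while the stand sits on the counter, and let go of it. Then take the stand by the bare top of its spindle, lift it at least 10 cm straight up off the counter and finish while still holding it there, level and still, with the roll on it, so the counter underneath can be wiped. Leave the white roll, the can and the bottle where they are, and do not tip the stand over.

Things in the scene. Friction and masses are not known exactly. Their poses are not given: they have to be found in the camera images.
- stand: Loose roll stand, 0.25-0.5 kg: dark-wood base 120 x 120 mm, 12 mm thick, with an upright round steel spindle at its centre, 20 mm diameter, top 118 mm above the underside, last 7 mm tapering to 12 mm. With a roll seated the top 46 mm stay bare. Balanced about the spindle. Origin: centre of the base underside; z up the spindle, x and y along the base edges.
- spindle_top (a point): Centre of the top end of the stand's spindle, 118 mm above the base's underside.
- sticker_roll: Loose orange sticker roll with brown cardboard core, 0.08-0.15 kg, upright on the counter: 60 mm diameter, 60 mm high, a 26 mm hole right through along its axis, so it slides freely down the spindle by its own weight. Firm to grip across the diameter. Origin: centre of its underside; z is the axis, up. Stands in any of three places, swapped with the white roll and can.
- white_roll: Bystander: plain white paper roll of the same size (60 mm diameter, 60 mm high, 26 mm hole), standing upright. Origin: centre of its underside.
- can: Bystander: closed dark-grey metal drinks can with a bright top, 66 mm diameter, 122 mm high, upright. Origin: centre of its underside.
- bottle: Bystander: amber glass bottle with a paper label, 62 mm diameter, 220 mm high, upright, to the left of the stand. Origin: centre of its underside.

How it is judged (in metres and radians):
On the way, in this order (a step that is already met when the one before it is completed fails the run):
1. the orange roll is seated on the spindle, down on the base, let go, with the stand upright on the counter (horizontal distance between sticker_roll and stand below 0.008 m and z of sticker_roll in the frame of stand between 0.008 and 0.017 m and angle between the z axis of sticker_roll and the z axis of stand, either way round below 0.1 rad and height (world z) of stand below 0.006 m and angle between stand's own z axis and vertical below 0.05 rad and contact force between the fingers and sticker_roll below 0.3 N), for 0.2 s.
2. the loaded stand is lifted clear by the spindle and level (horizontal distance between sticker_roll and stand below 0.008 m and z of sticker_roll in the frame of stand between 0.008 and 0.017 m and angle between the z axis of sticker_roll and the z axis of stand, either way round below 0.1 rad and height (world z) of stand above 0.08 m and angle between stand's own z axis and vertical below 0.12 rad and contact force between the fingers and stand above 1 N and distance between the grasp point and spindle_top below 0.06 m), for 0.2 s.
At the end, for the whole second after the job is handed in: The stand is held by the upper spindle (grasp within 60 mm of its top), base over 80 mm above the counter, within 0.12 rad of level, under 0.03 m/s and 0.2 rad/s, touching no bystander; the orange roll is on the spindle, within 5 mm of fully down and 8 mm of centred (all of step 2 and linear speed of stand below 0.03 m/s and angular speed of stand below 0.2 rad/s and contact force between stand and can below 0.1 N and contact force between stand and white_roll below 0.1 N and contact force between stand and bottle below 0.1 N); the arm keeps its last pose, push and grip.
It fails at once if the white roll is moved more than 25 mm or tipped (distance of white_roll from where it was at the start of the episode above 0.025 m or angle between white_roll's own z axis and vertical above 0.35 rad).
It fails at once if the can is moved more than 25 mm or tipped (distance of can from where it was at the start of the episode above 0.025 m or angle between can's own z axis and vertical above 0.35 rad).
It fails at once if the bottle is moved more than 25 mm or tipped (distance of bottle from where it was at the start of the episode above 0.025 m or angle between bottle's own z axis and vertical above 0.35 rad).
It fails at once if the stand is tipped far over (angle between stand's own z axis and vertical above 0.4 rad).
It also fails if it takes over 64 s, if anything falls off the work surface, if the arm or the gripper's body presses on something with over 40 N, if the wrist force passes 120 N, or if a joint passes its speed limit or range.

## Working session

There is one attempt and no reset: what is moved stays moved. The work goes in short steps, Python scripts to look and compute and a tool call to move; the robot and the scene stay as the last step left them, time stands still between calls to the robot, and variables do not carry over. Pictures are saved under pics/ and viewed, at most 10 in all, crops included, and the job is handed in when it is done.

Besides the shell and the picture viewer there is one more tool, called after "Request:" in YAML: its name, and indented under it one key for each argument. apply_moves: Moves the arm, as the interface text tells. Its arguments: {"type":"object","properties":{"hand":{"type":"array"},"travel":{"type":"array"},"turn":{"type":"array"},"squeeze":{"type":"number"}},"required":["hand","travel","turn"]}

```bash
mkdir -p pics; cat > h.py <<'E'
import numpy as np, cv2
from scipy.spatial.transform import Rotation as R
from station import robot
def ray(cam,px,z,T=None):
    m=robot.camera_model(cam); K=np.array(m['intrinsics'])
    P=np.array(m['pose']) if T is None else T
    d=P[:3,:3]@np.linalg.inv(K)@np.array([px[0],px[1],1.]); o=P[:3,3]
    return o+d*(z-o[2])/d[2]
def toolT(o):
    T=np.eye(4);T[:3,:3]=R.from_rotvec(o['orientation']).as_matrix();T[:3,3]=o['ee_pos'];return T
def wristT(o): return toolT(o)@np.array(robot.camera_model('wrist')['T_tool_cam'])
def save(n,im): cv2.imwrite('pics/'+n+'.png',im[...,::-1])
E
python3 - <<'E'
from h import *
o=robot.get_obs();print(toolT(o).round(3),o['opening'])
a=robot.snapshot('top');b=robot.snapshot('scene');save('top',a)
save('both',cv2.resize(np.vstack([a,b]),(400,600))) 
print(np.round(robot.camera_model('top')['pose'],2),robot.camera_model('top')['intrinsics'])
H=dict(stand=12,sticker_roll=60,white_roll=60,can=122,bottle=220)
for n,h in H.items():
    for r in robot.regions_of('top',n)[:2]:
        e=r['extent'];M=cv2.moments(r['mask'].astype(np.uint8),True)
        c=(M['m10']/M['m00'],M['m01']/M['m00'])
        print(n,round(r['confidence'],2),np.round(e),np.round(c,1),ray('top',c,h/2).round(),ray('top',c,h).round())
E
```

```text
[[-9.08000e-01  4.18000e-01 -1.00000e-03  2.71821e+02]
 [ 4.18000e-01  9.08000e-01 -2.00000e-03  5.89816e+02]
 [-0.00000e+00 -2.00000e-03 -1.00000e+00  2.30203e+02]
 [ 0.00000e+00  0.00000e+00  0.00000e+00  1.00000e+00]] 85.52320417077023
[[-2.00000e-02 -9.80000e-01  1.90000e-01  3.59090e+02]
 [-1.00000e+00  2.00000e-02 -1.00000e-02  2.36900e+01]
 [ 0.00000e+00 -1.90000e-01 -9.80000e-01  1.18703e+03]
 [ 0.00000e+00  0.00000e+00  0.00000e+00  1.00000e+00]] [[505.07914142   0.         277.10966847]
 [  0.         505.07914142 205.40460206]
 [  0.           0.           1.        ]]
stand 0.63 [225. 174. 294. 243.] [259.3 206.1] [584.  58.   6.] [583.  58.  12.]
sticker_roll 0.85 [342. 146. 371. 180.] [356.6 160.4] [ 684. -175.   30.] [ 676. -170.   60.]
sticker_roll 0.19 [101. 242. 151. 275.] [127.8 258.3] [465. 360.  30.] [462. 351.  60.]
white_roll 0.62 [397. 232. 426. 263.] [412.2 247.6] [ 474. -292.   30.] [ 471. -283.   60.]
can 0.58 [316. 230. 350. 263.] [334.  243.2] [ 485. -109.   61.] [ 478. -102.  122.]
bottle 0.72 [101. 241. 152. 274.] [127.5 258.6] [457. 338. 110.] [447. 306. 220.]
```

View pics/top.png

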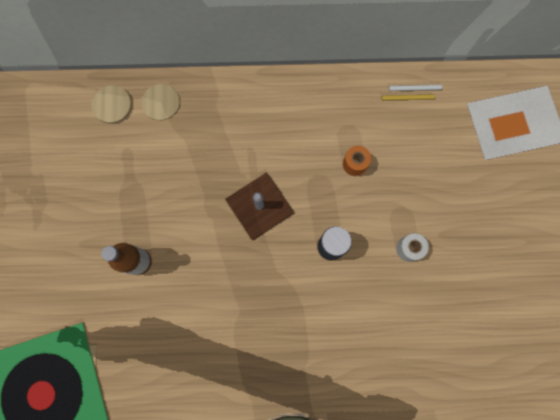

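Request:
apply_moves:
  hand: [0, 0, 0, 0, 0]
  travel:
    - [0, 0, -4]
    - [0, 0, -4]
    - [-3.2, -2.4, 0]
    - [-3.2, -2.4, 0]
    - [-3.2, -2.4, 0]
  turn: [0, 0, 0, 0, 0]

```text
time_s: 0.77
ee_pos: [329.4, 484.3, 312.2]
orientation: [0.67, 3.069, 0.003]
ft_force: [1.8, 0.2, 0.1]
opening: 85.2
finger_force: 0.0
```

Request:
apply_moves:
  hand: [0, 0, 0, 0, 0]
  travel:
    - [-3.2, -2.4, 0]
    - [-3.2, -2.4, 0]
    - [-3.2, -2.4, 0]
    - [-3.2, -2.4, 0]
    - [-3.2, -2.4, 0]
  turn: [0, 0, 0, 0, 0]

```text
time_s: 1.18
ee_pos: [424.8, 306.9, 311.6]
orientation: [0.673, 3.068, 0.001]
ft_force: [1.0, 0.1, 0.0]
opening: 85.4
finger_force: 0.0
```

Request:
apply_moves:
  hand: [0, 0, 0, 0, 0]
  travel:
    - [-3.2, -2.4, 0]
    - [-3.2, -2.4, 0]
    - [-3.2, -2.4, 0]
    - [-3.2, -2.4, 0]
    - [-3.2, -2.4, 0]
  turn: [0, 0, 0, 0, 0]

```text
time_s: 1.6
ee_pos: [519.9, 131.0, 311.7]
orientation: [0.673, 3.068, 0.001]
ft_force: [1.6, -0.4, -0.5]
opening: 85.7
finger_force: 0.0
```

```bash
python3 - <<'E'
from h import *
print(np.round(robot.camera_model('wrist')['T_tool_cam'],3),robot.camera_model('wrist')['intrinsics'])
o=robot.get_obs();W=wristT(o);a=robot.snapshot('wrist');save('w1',a);print(o['ee_pos'],W.round(2))
for n in ['stand','spindle_top']:
    for r in robot.regions_of('wrist',n)[:2]:print(n,r['confidence'],r['extent'])
E
```

```text
[[-0.00000e+00 -9.60000e-01 -2.81000e-01  7.07050e+01]
 [ 1.00000e+00  0.00000e+00 -2.00000e-03 -1.39000e-01]
 [ 2.00000e-03 -2.81000e-01  9.60000e-01 -1.41972e+02]
 [ 0.00000e+00  0.00000e+00  0.00000e+00  1.00000e+00]] [[356.64868393   0.         282.58199093]
 [  0.         356.64868393 209.47696488]
 [  0.           0.           1.        ]]
[519.86213648 130.95662319 311.71799583] [[ 4.2000e-01  8.7000e-01  2.6000e-01  4.5547e+02]
 [ 9.1000e-01 -4.0000e-01 -1.2000e-01  1.6033e+02]
 [-0.0000e+00  2.8000e-01 -9.6000e-01  4.5365e+02]
 [ 0.0000e+00  0.0000e+00  0.0000e+00  1.0000e+00]]
stand 0.85 [192.5, 170.0, 316.4, 283.7]
spindle_top 0.71 [196.0, 173.6, 315.6, 284.9]
```

View pics/w1.png

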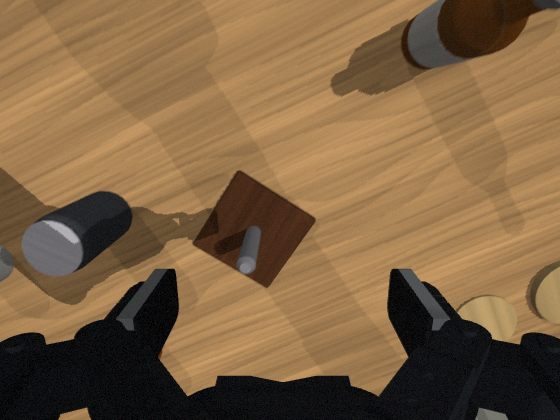

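Request:
apply_moves:
  hand: [0, 0, 0, 0, 0]
  travel:
    - [-2.8, -2.8, 0]
    - [-2.8, -2.8, 0]
    - [-2.8, -2.8, 0]
    - [-2.8, -2.8, 0]
    - [-2.8, -2.8, 0]
  turn: [0, 0, 0, 0, 0]

```text
time_s: 2.17
ee_pos: [588.3, -52.4, 311.5]
orientation: [0.668, 3.069, 0.002]
ft_force: [0.7, 0.1, -0.4]
opening: 85.5
finger_force: 0.0
```

Request:
apply_moves:
  hand: [0, 0, 0, 0, 0]
  travel:
    - [-2.8, -2.8, 0]
    - [-2.4, -2.1, 2]
    - [-2.0, -2, 3]
    - [0, 0, 4]
    - [0, 0, 0]
  turn: [0, 0, 0, 0, 0]

```text
time_s: 2.58
ee_pos: [620.1, -144.9, 212.6]
orientation: [-0.673, -3.054, 0.002]
ft_force: [-1.2, 1.9, -1.7]
opening: 85.4
finger_force: 0.0
```

```bash
python3 - <<'E'
from h import *
# stand from first wrist view
T=np.eye(4);T[:3,:3]=R.from_rotvec([.673,3.068,.001]).as_matrix();T[:3,3]=[519.862,130.957,311.718]
W1=T@np.array(robot.camera_model('wrist')['T_tool_cam'])
print('spindle',ray('wrist',(247,266),118,W1)); print('base',np.mean([ray('wrist',p,12,W1) for p in [(238,171),(316,218),(268,287),(193,242)]],0))
o=robot.get_obs();W=wristT(o);a=robot.snapshot('wrist');save('w2',a);print(o['ee_pos'])
for r in robot.regions_of('wrist','sticker_roll')[:2]:
    m=r['mask'].astype(np.uint8);M=cv2.moments(m,True);c=(M['m10']/M['m00'],M['m01']/M['m00']);print(r['confidence'],r['extent'],c,ray('wrist',c,30,W),ray('wrist',c,50,W))
E
```

```text
spindle [584.48990796  60.16049296 118.        ]
base [583.8746325   58.99457558  12.        ]
[ 620.05892167 -144.92491191  212.63974124]
0.9 [251.0, 221.3, 317.6, 298.7] (283.27981427174973, 259.4376832844575) [ 685.93698882 -176.30593202   30.        ] [ 678.06714729 -172.57862436   50.        ]
```

View pics/w2.png

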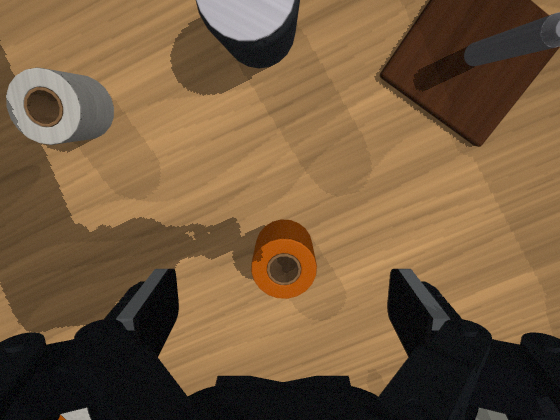

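```bash
python3 - <<'E'
from h import *
o=robot.get_obs();W=wristT(o);T=toolT(o)
for px,z in [((284.5,268),60),((284,269),60),((284.5,268.),60)]:
    p=ray('wrist',px,z,W);print(o['ee_pos'],p,(T[:3,:3].T@(p-T[:3,3])).round(1))
E
```

```text
[ 623.9571533  -143.03264774  220.22232802] [ 691.37006436 -172.66243901   60.        ] [-74.2   1.1 159.9]
[ 623.9571533  -143.03264774  220.22232802] [ 692.09897834 -173.50491307   60.        ] [-75.2   0.6 159.9]
[ 623.9571533  -143.03264774  220.22232802] [ 691.37006436 -172.66243901   60.        ] [-74.2   1.1 159.9]
```

Request:
apply_moves:
  hand: [0, 0, 0, 0, 0]
  travel:
    - [-2, 0, 3]
    - [-1, 0, 3]
    - [0, 0, 2]
    - [0, 0, 0]
    - [0, 0, 0]
  turn: [0, 0, 0, 0, 0]

```text
time_s: 3.1
ee_pos: [652.9, -156.1, 143.3]
orientation: [0.668, 3.068, 0.002]
ft_force: [0.2, 0.3, 0.2]
opening: 85.3
finger_force: 0.0
```

```bash
cat >> h.py <<'E'
def topcircle(img,m,z,W):
    """centre of the roll's top disc: brute fit of projected circle against mask outline"""
    from scipy.optimize import least_squares
    K=np.array(robot.camera_model('wrist')['intrinsics']);Wi=np.linalg.inv(W)
    def proj(P): q=(Wi[:3,:3]@P.T).T+Wi[:3,3];q=q@K.T;return q[:,:2]/q[:,2:]
    t=np.linspace(0,2*np.pi,90,endpoint=False);c=30*np.c_[np.cos(t),np.sin(t)]
    def area(p):
        pts=np.vstack([proj(np.c_[c+p,np.full(90,z+h)]) for h in (0,-60)]).astype(np.float32)
        r=np.zeros(m.shape,np.uint8);cv2.fillConvexPoly(r,np.round(cv2.convexHull(pts)*16).astype(np.int32),1,shift=4)
        return r
    from scipy.optimize import minimize
    M=cv2.moments(m.astype(np.uint8),True);p0=ray('wrist',(M['m10']/M['m00'],M['m01']/M['m00']),z-30,W)[:2]
    s=minimize(lambda p:1-(area(p)&m).sum()/max(1,(area(p)|m).sum()),p0,method='Nelder-Mead',options=dict(initial_simplex=[p0,p0+[8,0],p0+[0,8]],xatol=.2,fatol=1e-4))
    return s.x,1-s.fun
E
python3 - <<'E'
from h import *
robot.snapshot('wrist');robot.snapshot('wrist')
o=robot.get_obs();W=wristT(o);T=toolT(o);a=robot.snapshot('wrist');print(o['ee_pos'],np.abs(o['qvel']).max(),robot.get_obs()['ee_pos'])
r=robot.regions_of('wrist','sticker_roll')[0];m=r['mask'];print(r['confidence'],r['extent'])
p,i=topcircle(a,m.astype(np.uint8),60,W);print(p,i,(T[:3,:3].T@(np.r_[p,23]-T[:3,3])).round(1))
E
```

```text
[ 653.67283563 -157.29803185  145.04725932] 0.006307458627955439 [ 653.56421915 -157.70226253  145.00771055]
0.71 [236.7, 201.1, 321.8, 299.9]
[ 682.70430868 -173.79928182] 0.9391786272559329 [-32.7  -3.2 122.2]
```

Request:
apply_moves:
  hand: [0, 0, 0, 0, 0]
  travel:
    - [-2.3, -0.3, 0]
    - [-1, 0, 0]
    - [0, 0, 3.5]
    - [0, 0, 3]
    - [0, 0, 2.5]
  turn: [0, 0, 0, 0, 0]

```text
time_s: 3.72
ee_pos: [681.1, -174.6, 51.6]
orientation: [0.672, 3.067, 0.001]
ft_force: [-0.1, 0.1, 0.2]
opening: 85.1
finger_force: 0.0
```

Request:
apply_moves:
  hand: [0, 0, 0, 0.3, 0.6]
  travel:
    - [0, 0, 2]
    - [0, 0, 1.5]
    - [0, 0, 0]
    - [0, 0, 0]
    - [0, 0, 0]
  turn: [0, 0, 0, 0, 0]
  squeeze: 30

```text
time_s: 4.13
ee_pos: [681.9, -175.2, 18.6]
orientation: [0.672, 3.065, 0.0]
ft_force: [0.5, -0.4, 3.1]
opening: 63.9
finger_force: 1.6
```

Request:
apply_moves:
  hand: [0.8, 0.8, 0.8, 0.8, 0.8]
  travel:
    - [0, 0, 0]
    - [0, 0, 0]
    - [0, 0, 0]
    - [0, 0, 0]
    - [0, 0, 0]
  turn: [0, 0, 0, 0, 0]

```text
time_s: 4.55
ee_pos: [682.2, -175.2, 19.0]
orientation: [0.672, 3.064, 0.001]
ft_force: [0.1, 0.1, 6.2]
opening: 59.9
finger_force: 33.0
```

Request:
apply_moves:
  hand: [0.8, 0.8, 0.8, 0.8, 0.8]
  travel:
    - [0, 0, -2]
    - [0, 0, -3.5]
    - [0, 0, -4]
    - [0, 0, -4]
    - [0, 0, -3]
  turn: [0, 0, 0, 0, 0]

```text
time_s: 4.97
ee_pos: [681.0, -175.3, 185.5]
orientation: [0.673, 3.065, 0.0]
ft_force: [1.1, -0.6, -1.2]
opening: 59.7
finger_force: 33.0
```

```bash
python3 - <<'E'
from h import *
robot.snapshot('wrist');robot.snapshot('wrist')
o=robot.get_obs();W=wristT(o);T=toolT(o);a=robot.snapshot('wrist');print(o['ee_pos'],o['opening'],o['finger_force'],o['ft_force'])
save('w3',a)
r=robot.regions_of('wrist','sticker_roll')
if r: print(r[0]['confidence'],r[0]['extent'])
print(T[:3,:3].round(3))
d=T[:3,:3].T@(np.array([584.2,59.5,0])-T[:3,3]);print(d)
E
```

```text
[ 683.70236749 -176.35179477  189.3897583 ] 59.98373916168906 33.05438535287976 [ 0.01754283 -1.50212834 -0.83432796]
0.61 [195.2, 198.4, 373.4, 384.7]
[[-0.908  0.419  0.012]
 [ 0.419  0.908 -0.002]
 [-0.012  0.003 -1.   ]]
[191.40029748 171.96426155 187.58861815]
```

View pics/w3.png

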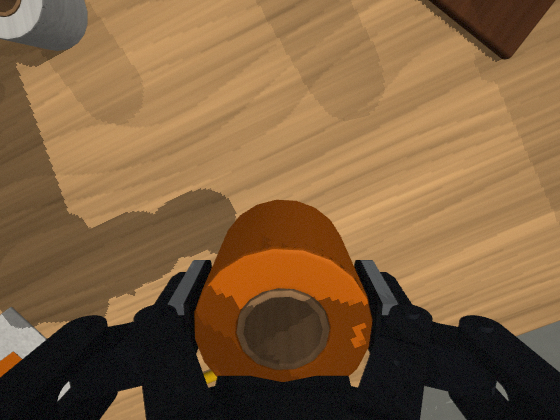

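Request:
apply_moves:
  hand: [0.8, 0.8, 0.8, 0.8, 0.8]
  travel:
    - [1.5, 1.3, 0]
    - [2.4, 2.2, 0]
    - [2.7, 2.5, 0]
    - [2.7, 2.5, 0]
    - [2.7, 2.4, 0]
  turn: [0, 0, 0, 0, 0]

```text
time_s: 5.58
ee_pos: [614.6, -23.7, 178.6]
orientation: [-0.672, -3.065, 0.002]
ft_force: [0.7, 0.7, -1.4]
opening: 59.8
finger_force: 33.0
```

Request:
apply_moves:
  hand: [0.8, 0.8, 0.8, 0.8, 0.8]
  travel:
    - [2.7, 2.4, 0]
    - [2.4, 2.2, 0]
    - [2.0, 1.7, 0]
    - [0, 0, 0]
    - [0, 0, 0]
  turn: [0, 0, 0, 0, 0]

```text
time_s: 6.0
ee_pos: [576.9, 63.8, 179.3]
orientation: [-0.665, -3.067, 0.001]
ft_force: [0.4, -1.0, -1.2]
opening: 60.1
finger_force: 33.0
```

```bash
python3 - <<'E'
from h import *
robot.snapshot('wrist');robot.snapshot('wrist')
o=robot.get_obs();W=wristT(o);T=toolT(o);a=robot.snapshot('wrist');b=robot.snapshot('scene');print(o['ee_pos'],o['opening'],o['finger_force'])
save('w4',np.hstack([a[150:],b[60:330]])[:, :] if 0 else cv2.resize(np.hstack([a,b]),(800,300)))
d=T[:3,:3].T@(np.array([584.2,59.5,0])-T[:3,3]);print(d)
Wi=np.linalg.inv(W);K=np.array(robot.camera_model('wrist')['intrinsics'])
print(T[:3,:3].round(3))
E
```

```text
[578.19018633  60.34871368 179.9759056 ] 60.122392906920496 33.032301189377904
[ -6.04805465   2.13466716 179.96396585]
[[-0.908  0.419 -0.002]
 [ 0.419  0.908 -0.001]
 [ 0.001 -0.002 -1.   ]]
```

View pics/w4.png

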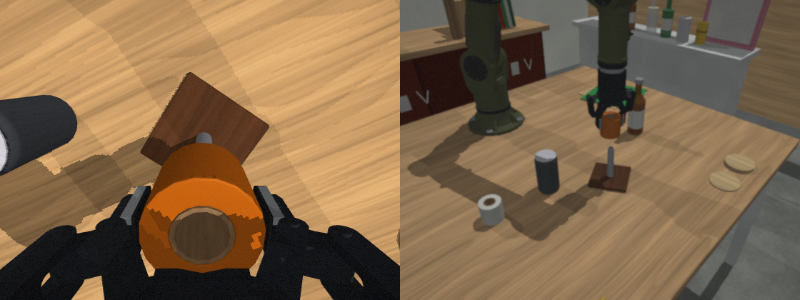

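Request:
apply_moves:
  hand: [0.8, 0.8, 0.8, 0.8, 0.8]
  travel:
    - [-0.6, 0.25, 0]
    - [0, 0, 2]
    - [0, 0, 1.5]
    - [0, 0, 0]
    - [0, 0, 0]
  turn: [0, 0, 0, 0, 0]

```text
time_s: 6.62
ee_pos: [585.2, 60.2, 145.5]
orientation: [-0.675, -3.067, 0.002]
ft_force: [-0.1, -0.9, -1.0]
opening: 59.8
finger_force: 33.0
```

Request:
apply_moves:
  hand: [0.8, 0.8, 0.8, 0.8, 0.8]
  travel:
    - [0, 0, 0]
    - [0, 0, 0.5]
    - [0, 0, 0.5]
    - [0, 0, 0.5]
    - [0, 0, 0.5]
  turn: [0, 0, 0, 0, 0]

```text
time_s: 7.03
ee_pos: [585.4, 61.3, 126.0]
orientation: [0.673, 3.068, 0.0]
ft_force: [0.5, 1.0, -1.3]
opening: 60.0
finger_force: 33.0
```

Request:
apply_moves:
  hand: [0.8, 0.8, 0.8, 0.8, 0.8]
  travel:
    - [0, 0, 0.8]
    - [0, 0, 0.8]
    - [0, 0, 0.8]
    - [0, 0, 0.8]
    - [0, 0, 0]
  turn: [0, 0, 0, 0, 0]

```text
time_s: 7.45
ee_pos: [583.9, 61.0, 92.0]
orientation: [-0.672, -3.066, 0.002]
ft_force: [-0.9, -0.3, -1.8]
opening: 59.8
finger_force: 33.0
```

Request:
apply_moves:
  hand: [0.8, 0.8, 0.8, 0.8, 0.8]
  travel:
    - [0, 0, 0.8]
    - [0, 0, 0.8]
    - [0, 0, 0.8]
    - [0, 0, 0.8]
    - [0, 0, 0]
  turn: [0, 0, 0, 0, 0]

```text
time_s: 7.87
ee_pos: [583.9, 61.0, 60.2]
orientation: [-0.672, -3.066, 0.002]
ft_force: [-0.1, 0.2, -1.1]
opening: 60.1
finger_force: 33.0
```

```bash
python3 - <<'E'
from h import *
robot.snapshot('scene');robot.snapshot('scene')
b=robot.snapshot('scene');o=robot.get_obs();print(o['ee_pos'],o['ft_force'],o['opening'])
r=robot.regions_of('scene','stand')[0]['extent'];x,y=int((r[0]+r[2])/2),int((r[1]+r[3])/2)
save('s5',cv2.resize(b[max(0,y-100):y+50,x-100:x+100],None,fx=3,fy=3))
E
```

```text
[585.48286642  61.13753565  62.3323263 ] [-0.13503125 -0.500623   -0.97537856] 59.68536479001019
```

View pics/s5.png

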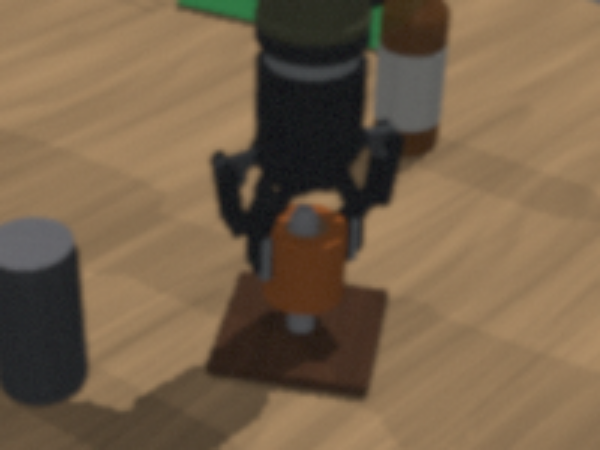

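Request:
apply_moves:
  hand: [0.8, 0.8, 0.5, 0.2, 0]
  travel:
    - [0, 0, 0.7]
    - [0, 0, 0]
    - [0, 0, 0]
    - [0, 0, 0]
    - [0, 0, 0]
  turn: [0, 0, 0, 0, 0]

```text
time_s: 8.48
ee_pos: [585.7, 61.2, 55.7]
orientation: [0.673, 3.068, 0.001]
ft_force: [-0.4, -0.2, -0.3]
opening: 78.4
finger_force: 0.0
```

Request:
apply_moves:
  hand: [0, 0, 0, 0, 0]
  travel:
    - [0, 0, 0]
    - [0, 0, 0]
    - [0, 0, 0]
    - [0, 0, 0]
    - [0, 0, 0]
  turn: [0, 0, 0, 0, 0]

```text
time_s: 8.9
ee_pos: [585.4, 61.2, 55.4]
orientation: [0.673, 3.069, 0.0]
ft_force: [0.4, -0.5, 0.1]
opening: 85.5
finger_force: 0.0
```

```bash
python3 - <<'E'
from h import *
b=robot.snapshot('scene');o=robot.get_obs();print(o['ee_pos'],o['ft_force'],o['opening'],o['finger_force'])
r=robot.regions_of('scene','stand')[0]['extent'];x,y=int((r[0]+r[2])/2),int((r[1]+r[3])/2)
save('s6',cv2.resize(b[max(0,y-100):y+50,x-100:x+100],None,fx=3,fy=3))
E
```

```text
[585.40765254  61.17464273  55.38531329] [ 0.86190959 -0.30975691 -0.62805052] 85.56069649904668 0.0
```

View pics/s6.png

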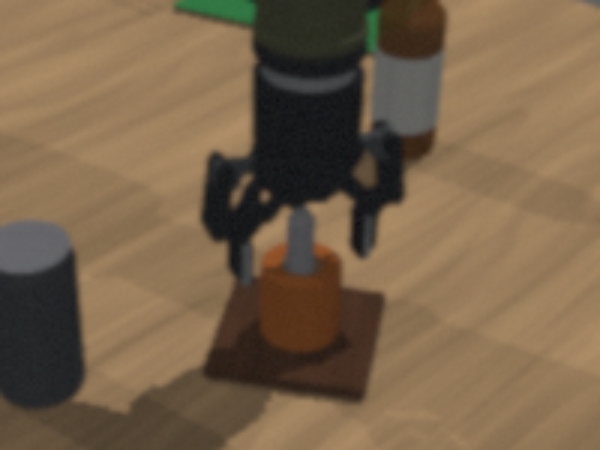

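Request:
apply_moves:
  hand: [0, 0, 0, 0.3, 0.6]
  travel:
    - [0, 0, -1.2]
    - [0, 0, -1.3]
    - [0, 0, 0]
    - [0, 0, 0]
    - [0, 0, 0]
  turn: [0, 0, 0, 0, 0]
  squeeze: 60

```text
time_s: 9.42
ee_pos: [585.6, 61.3, 80.9]
orientation: [0.673, 3.068, 0.001]
ft_force: [-0.4, -0.6, -1.2]
opening: 64.0
finger_force: 0.0
```

Request:
apply_moves:
  hand: [0.8, 1, 1, 1, 1]
  travel:
    - [0, 0, 0]
    - [0, 0, 0]
    - [0, 0, 0]
    - [0, 0, 0]
    - [0, 0, 0]
  turn: [0, 0, 0, 0, 0]

```text
time_s: 9.83
ee_pos: [584.9, 60.6, 80.0]
orientation: [-0.673, -3.068, 0.001]
ft_force: [-1.1, -1.6, 1.2]
opening: 18.8
finger_force: 58.5
```

Request:
apply_moves:
  hand: [1, 1, 1, 1, 1]
  travel:
    - [0, 0, 0]
    - [0, 0, 0]
    - [0, 0, 0]
    - [0, 0, 0]
    - [0, 0, 0]
  turn: [0, 0, 0, 0, 0]

```text
time_s: 10.25
ee_pos: [585.1, 61.0, 80.0]
orientation: [-0.673, -3.068, 0.0]
ft_force: [-1.6, -2.4, -1.1]
opening: 18.6
finger_force: 58.6
```

Request:
apply_moves:
  hand: [1, 1, 1, 1, 1]
  travel:
    - [0, 0, -0.3]
    - [0, 0, -0.6]
    - [0, 0, -0.8]
    - [0, 0, -0.8]
    - [0, 0, -0.8]
  turn: [0, 0, 0, 0, 0]
  squeeze: 75

```text
time_s: 10.67
ee_pos: [585.7, 61.5, 114.4]
orientation: [0.672, 3.068, 0.001]
ft_force: [0.2, -0.6, -4.3]
opening: 17.6
finger_force: 73.3
```

Request:
apply_moves:
  hand: [1, 1, 1, 1, 1]
  travel:
    - [0, 0, -1]
    - [0, 0, -1]
    - [0, 0, -1]
    - [0, 0, -1]
    - [0, 0, -1]
  turn: [0, 0, 0, 0, 0]

```text
time_s: 11.08
ee_pos: [585.4, 61.2, 164.6]
orientation: [0.673, 3.068, 0.0]
ft_force: [-0.6, -0.3, -4.6]
opening: 18.1
finger_force: 73.3
```

Request:
apply_moves:
  hand: [1, 1, 1, 1, 1]
  travel:
    - [0, 0, -1]
    - [0, 0, -1]
    - [0, 0, -1]
    - [0, 0, -0.6]
    - [0, 0, -0.4]
  turn: [0, 0, 0, 0, 0]

```text
time_s: 11.5
ee_pos: [585.8, 61.2, 204.5]
orientation: [0.673, 3.067, 0.001]
ft_force: [0.5, -0.6, -4.3]
opening: 18.1
finger_force: 73.3
```

Request:
apply_moves:
  hand: [1, 1, 1, 1, 1]
  travel:
    - [0, 0, 0]
    - [0, 0, 0]
    - [0, 0, 0]
    - [0, 0, 0]
    - [0, 0, 0]
  turn: [0, 0, 0, 0, 0]

```text
time_s: 11.92
ee_pos: [585.0, 61.1, 202.7]
orientation: [-0.673, -3.068, 0.001]
ft_force: [1.2, 0.1, -3.6]
opening: 18.0
finger_force: 73.3
```

```bash
python3 - <<'E'
from h import *
b=robot.snapshot('scene');o=robot.get_obs();print(o['ee_pos'],o['ft_force'],o['opening'],o['finger_force'],np.abs(o['qvel']).max())
r=robot.regions_of('scene','stand')[0]['extent'];x,y=int((r[0]+r[2])/2),int((r[1]+r[3])/2);print(r)
save('s7',cv2.resize(b[max(0,y-100):y+50,x-100:x+100],None,fx=3,fy=3))
E
```

```text
[585.12557563  61.13383548 202.86723795] [-1.22407843 -0.18085506 -4.47171205] 17.900489772266774 73.31209233147092 0.0030546152011999457
[265.9, 154.8, 328.7, 223.3]
```

View pics/s7.png

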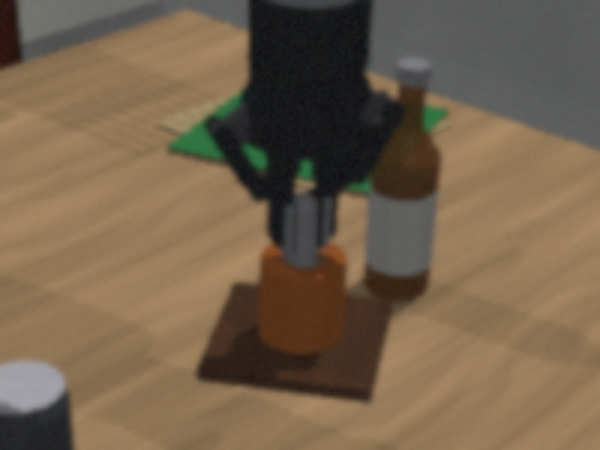

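The stand hangs level, with the roll seated and the base about 12 cm above the counter. The roll's bottom is at about crop (300,345), on the base.

```bash
python3 -c "
from station import robot
print(robot.job_done())"
```

```text
the job is handed in; nothing more can be done
None
```

The orange roll is seated on the stand, and the arm is holding the stand by the bare top of its spindle, level and still, about 12 cm above the counter; the job is handed in, but no verdict came back.

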